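# Switch the vial sorter's rocker and feed the vials to the blue tray

### The job

The vial sorter's rocker is still tipped towards the yellow waste tray. Press its raised blue pad down with a fingertip to rock it right over to the blue side; then push the red post sideways towards the blue tray as far as it goes, so that all three vials drop from the hopper and run down the chute into the blue tray. Do not touch, pick up or lift the vials, let none go to the yellow side, and leave the other things on the bench where they are.

Things in the scene. Friction and masses are not known exactly. Their poses are not given: they have to be found in the camera images.
- sorter: Vial sorter fixed to the bench, base 150 x 500 mm, yaw within 25 degrees. Origin: centre of its underside. +y points to the blue tray, -y to the yellow; pads and red post are on its -x side (towards the robot). Mid-way a clear hopper with the vials (|x| < 25, |y| < 13 mm, 151 to 213 mm high) stands over the rocker, with a grey mast behind it (x 40 to 52 mm, 212 mm high).
- rocker (a joint): Tilt of the rocker, a white trough 190 mm long along the sorter's y and 52 mm wide on a pivot at its middle, 85 mm above the bench. -0.30 rad: tipped to the yellow side (start); 0 level; +0.30 rad: against its stop, tipped to the blue side. Top-heavy, so beyond the middle it tends to fall by itself to the nearer stop; under 1 N on the pad moves it.
- blue_pad (a point): Centre of the top face of the blue pad, 46 mm (x) x 34 mm (y) x 6 mm, which sticks out from the rocker's blue end to the sorter's -x side. Starts raised, about 133 mm above the bench; 81 mm at the blue stop. In the sorter's frame at x = -49, y = 77 mm raised, 91 mm lowered. Free space below it.
- pivot (a point): Middle of the rocker's hinge axis, which runs along the sorter's x, 85 mm above the bench.
- slide (a joint): Travel of the release slide under the hopper: 0 closed (start), 0.028 m fully open, moving along the sorter's +y (to the blue side). Stays where it is left; about 1.2 N of friction. The vials drop out at 0.010 to 0.020 m.
- post_top (a point): Centre of the top end of the red upright post of the release slide, 12 mm in diameter, 42 mm high above its steel arm (arm top 150 mm, post top 192 mm above the bench), at x = -65 mm in the sorter's frame, y = 0 closed and 28 mm open. The steel arm, 12 mm wide, runs from the post to the hopper; both sides of the post are free.
- blue_tray (a point): Centre of the inner floor of the blue tray, 94 (x) x 88 (y) mm inside, walls 42 mm high (outer one 75 mm), part of the sorter.
- yellow_tray (a point): The same of the yellow tray at the other end.
- vial1: Vial with orange cap, 16 mm diameter, 40 mm long, 14 g, lying along the sorter's x in the hopper (lowest). Origin at its centre.
- vial2: Vial with green cap, 16 mm diameter, 40 mm long, 14 g, lying along the sorter's x in the hopper (middle). Origin at its centre.
- vial3: Vial with red cap, 16 mm diameter, 40 mm long, 14 g, lying along the sorter's x in the hopper (top). Origin at its centre.
- reagent: Amber bottle with blue cap, 56 mm diameter, 120 mm tall, standing behind the blue chute; bystander. Origin: centre of its underside.
- beaker: Glass beaker, 60 mm diameter, 75 mm tall, standing behind the yellow chute; bystander. Origin: centre of its underside.
- jar: Clear jar with white lid, 50 mm diameter, 55 mm tall, in front of the yellow tray; bystander. Origin: centre of its underside.
- timer: White lab timer, 55 x 65 x 20 mm, lying in front of the blue tray; bystander. Origin: centre of its underside.
- stopper: Black rubber stopper, 24 mm diameter, 16 mm tall; bystander. Origin: centre of its underside.
- tip_box: Blue pipette tip box with yellow lid, 87 x 127 x 64 mm; bystander. Origin: centre of its underside.
- tube_rack: White rack of capped tubes, 90 x 150 x 48 mm; bystander. Origin: centre of its underside.

How it is judged:
By the outcome, as a careful person would: the job done as asked, in the order asked, and still so for the second after the job is handed in, with the robot touching nothing.
It also fails if it takes over 42 s, if anything falls off the work surface, if the arm or the gripper's body presses on something with over 40 N, if the wrist force passes 120 N, or if a joint passes its speed limit or range.

### The arm

A 7-joint arm with a two-finger parallel gripper is mounted at the origin on the work surface. World frame = base frame: x ahead of the robot, y to its left, z up, the work surface at z = 0. Lengths are in m, angles in rad, forces in N, time in s.
With the tool pointing down it reaches from about 0.35 to 0.9 m from the base axis. Payload 8.1 kg.
Tool frame: the origin (TCP) lies midway between the tips of the shut fingers; the grasp point (between the pads) lies arm.hold_point_z behind it (arm.hold_point_z is the distance from the TCP to the grasp point, in m); z points along the fingers, x is the direction in which the jaws open and shut, and the axes are right-handed (so a half turn about z gives the same grasp; the last joint's range is limited). The gripper opens to 92 mm and grips with 3 to 60 N. Pads are 19 mm wide; open, the fingers measure 130 mm over their backs; the gripper's body (75 mm by 190 mm) begins 47 mm behind the grasp point.
Start: joints at [1.016, 0.434, 0.025, 1.573, -0.012, 1.134, -0.075], TCP at [0.273, -0.562, 0.227] pointing down, gripper open.
Joint ranges: [-2.62, 2.62], [-0.44, 2.09], [-1.27, 1.32], [0.08, 2.57], [-1.32, 4.46], [0.12, 2], [-2.74, 2.74]. Speed limits (rad/s): [2.22, 2.22, 3.01, 3.01, 3.14, 3.14, 3.14].

### API

Orientations are given as a rotation vector (axis times angle).
In Python, from cell import arm gives the robot as it stands.
- The arm moves only by the shell command python3 -m pendant 'ROWS' [FORCE]. ROWS is JSON, a list of rows, each an object with "dp": the shift along the tool's x, y, z in m, a list of three; "rotation": the turn, a rotation vector about the tool's x, y, z in rad, a list of three; "fingers": the closure, from -1 (fully open) to 1 (shut). In form: [{"dp": [x, y, z], "rotation": [rx, ry, rz], "fingers": fingers}, ...]. A call has 1 to 20 rows; each row is the pose to reach, as a shift and turn from the pose measured when the call began, along the tool's axes at that moment; what a row does not reach only later rows make up. A row lasts 1/8 s, in which the tool goes at most 62.5 mm and 10.7 degrees, less where a joint would pass 70% of its speed; a pose out of reach is approached as far as the arm can. A call with a gripper value outside its range is refused whole. The fingers move at their own pace and stop on an object; FORCE is the grip in N (left out, the last holds). Time passes only in rows, so rows that repeat a pose let the fingers close. It gives the time, the measured TCP pose, the force and the opening at its end, in the units of the state.
- arm.observe(): the state, without advancing time (a new reading comes with each control period).
- arm.get_image(name): name is "scene" or "top"; returns the picture (384x512x3 uint8, blue, green, red); there is no depth.
- arm.camera_params(name): a dict with "camera_matrix" (3x3 intrinsics, pixels), "rvec" (rotation vector, rad) and "tvec" (3), from world to camera coordinates, as OpenCV has them. Camera axes: x right, y down, z forward; pixel columns grow to the right and rows downward; lengths in m; the calibration is good to about 2 mm. A picture is of the moment at which its call begins. camera_params takes no time and is no camera call.
- arm.sign_off(): hands the job in, once; it reports no verdict.
The state is a dict: "clock": time; "joints": joint angles; "dq": joint speeds; "joint_efforts": joint torques, N m; "position": TCP position; "ee_rot": TCP orientation; "force": force on the tool from outside, world axes, zero at the start; "ft_torque": the same for the moment, N m; "width": opening from 0.0 (shut) to 1.0 (fully open).
Only numpy, scipy, OpenCV 4.12 (cv2) and the standard library are available. Lean on these libraries where they do the work, as an engineer would, in place of code of your own. Each camera call takes 0.05 s, during which the arm holds its last target.

## Working session

There is one attempt and no reset: what is moved stays moved. The work goes in short steps, Python scripts to look and compute and a shell command to move; the robot and the scene stay as the last step left them, time stands still between calls to the robot, and variables do not carry over. Pictures are saved under pics/ and viewed, and the job is handed in when it is done.

```bash
mkdir -p pics; ls; python3 - <<'E'
from cell import arm
import cv2
print(arm.observe(), arm.hold_point_z)
for n in("scene","top"):
    cv2.imwrite(f"pics/{n}0.png",arm.get_image(n)); p=arm.camera_params(n);print(p)
E
```

```text
pics
{'clock': 0.0, 'joints': array([ 1.01640151,  0.43518316,  0.02497834,  1.57407239, -0.01155875,
        1.13400177, -0.07508597]), 'dq': array([-0.00021684, -0.00015967,  0.00076686, -0.00208656, -0.00154234,
       -0.00103203,  0.00069529]), 'joint_efforts': array([ 1.12774435e-04, -6.67847013e+01,  9.85125303e-01, -3.14453852e+01,
       -6.03415235e-02,  4.30399377e-02,  1.72591394e-04]), 'position': array([ 0.27258004, -0.56187487,  0.22597934]), 'ee_rot': array([-2.66197462e+00,  1.66715248e+00,  2.15797155e-03]), 'force': array([-0.24464944,  0.45951976,  0.83405031]), 'ft_torque': array([0.0215856 , 0.04793504, 0.00220093]), 'width': 0.9997948282883937} 0.0188
{'camera_matrix': array([[487.68840746,   0.        , 262.78054201],
       [  0.        , 487.68840746, 188.18576922],
       [  0.        ,   0.        ,   1.        ]]), 'rvec': array([ 0.90446389,  2.28377608, -1.2844686 ]), 'tvec': array([ 0.41753366, -0.07242854,  2.15446797])}
{'camera_matrix': array([[384.27293154,   0.        , 255.18305997],
       [  0.        , 384.27293154, 191.02081889],
       [  0.        ,   0.        ,   1.        ]]), 'rvec': array([ 2.15004859, -2.11877991,  0.18806239]), 'tvec': array([-0.02004218,  0.59402067,  1.11639462])}
```

View pics/scene0.png

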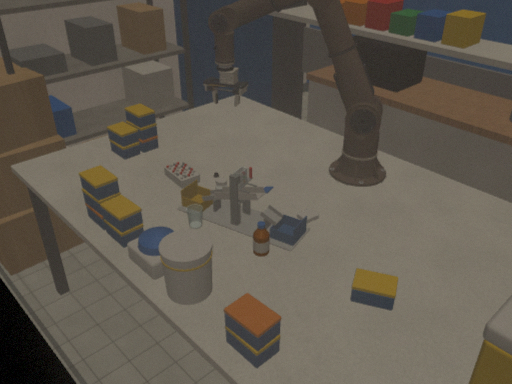

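View pics/top0.png

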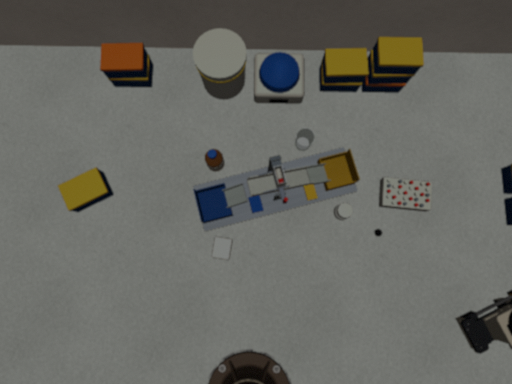

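```bash
python3 - <<'E'
import cv2,numpy as np
a=cv2.imread("pics/top0.png")[140:240,180:370]; b=cv2.imread("pics/scene0.png")[160:250,170:330]
cv2.imwrite("pics/c_top0.png",cv2.resize(a,None,fx=4,fy=4,interpolation=cv2.INTER_CUBIC))
cv2.imwrite("pics/c_sc0.png",cv2.resize(b,None,fx=5,fy=5,interpolation=cv2.INTER_CUBIC))
for n in("top","scene"):
    im=cv2.imread(f"pics/{n}0.png");h=cv2.cvtColor(im,cv2.COLOR_BGR2HSV)
    for nm,lo,hi in(("blue",(100,110,60),(130,255,255)),("red",(0,150,60),(6,255,255)),("red2",(172,150,60),(180,255,255)),("yel",(15,140,60),(32,255,255))):
        m=cv2.inRange(h,lo,hi);k,l,s,c=cv2.connectedComponentsWithStats(m)
        for i in range(1,k):
            if s[i,4]>4 and 170<c[i,0]<370 and 130<c[i,1]<260: print(n,nm,s[i],c[i].round(1))
E
```

```text
top blue [208 150   9   8  56] [211.8 153.4]
top blue [198 185  34  36 733] [213.6 203.8]
top blue [249 195  14  18 174] [255.4 203.4]
top red [279 179   4   3  11] [280.6 180.1]
top red [284 198   3   4   9] [285.1 199.3]
top yel [319 155  37  34 713] [337.2 171.6]
top yel [304 184  13  16 145] [310.  191.4]
scene yel [191 195  12   8  60] [197.2 198.4]
```

View pics/c_top0.png

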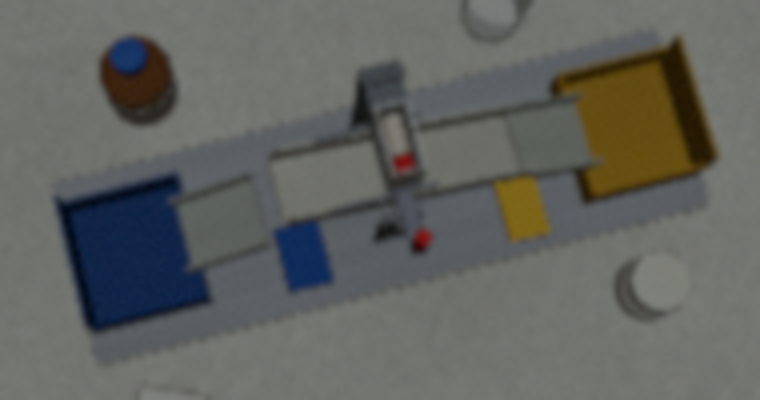

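View pics/c_sc0.png

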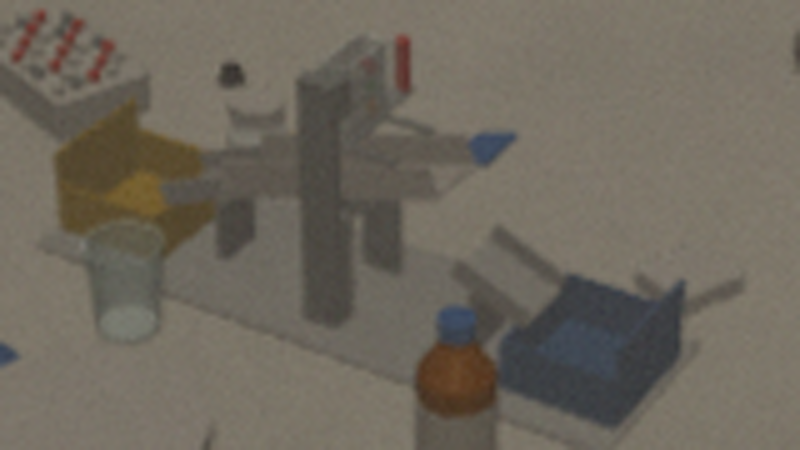

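```bash
cat > h.py <<'E'
import cv2,numpy as np
from cell import arm
def ray(n,u,v,z):
    p=arm.camera_params(n);R=cv2.Rodrigues(p["rvec"])[0];C=-R.T@p["tvec"]
    d=R.T@np.linalg.inv(p["camera_matrix"])@[u,v,1];return C+d*(z-C[2])/d[2]
def proj(n,P):
    p=arm.camera_params(n);return cv2.projectPoints(np.float64(P).reshape(-1,1,3),p["rvec"],p["tvec"],p["camera_matrix"],None)[0].reshape(-1,2)
E
python3 - <<'E'
from h import *
P=ray("top",255.4,203.4,.133);Y=ray("top",310,191.4,.081);T=ray("top",284.8,198.5,.192)
print(P,Y,T)
d=(P-Y)[:2]
best=None
# rigid fit sorter frame -> world from pads + post
A=np.array([[-.049,.077],[-.049,-.091],[-.065,0]]);B=np.array([P[:2],Y[:2],T[:2]])
a=A-A.mean(0);b=B-B.mean(0)
th=np.arctan2((a[:,0]*b[:,1]-a[:,1]*b[:,0]).sum(),(a*b).sum())
R=np.array([[np.cos(th),-np.sin(th)],[np.sin(th),np.cos(th)]]);t=B.mean(0)-R@A.mean(0)
print("yaw",th,"t",t,"resid",B-(A@R.T+t))
def w(x,y,z): return [*(R@[x,y]+t),z]
pts=[w(sx*.075,sy*.25,0) for sx in(-1,1) for sy in(-1,1)]+[w(-.065,0,.192),w(-.065,0,.15)]+[w(-.072,.077+s*.017,.133) for s in(-1,1)]+[w(-.026,0.077,.133)]
im=cv2.imread("pics/top0.png");k=4
for n,(x0,y0,x1,y1) in(("top",(180,130,370,240)),("scene",(170,150,330,260))):
    im=cv2.resize(cv2.imread(f"pics/{n}0.png")[y0:y1,x0:x1],None,fx=4,fy=4)
    for q in proj(n,pts): cv2.circle(im,tuple(int(v) for v in ((q-[x0,y0]+.5)*4)),4,(0,255,0),1)
    cv2.imwrite(f"pics/ov_{n}.png",im)
E
```

```text
[ 0.54486179 -0.01213271  0.133     ] [ 0.59038407 -0.17350107  0.081     ] [ 0.55094042 -0.08978476  0.192     ]
yaw 0.2743714023048522 t [ 0.61309873 -0.07259289] resid [[-2.07223201e-04 -3.83536935e-04]
 [-2.03187166e-04 -3.58133080e-05]
 [ 4.10410366e-04  4.19350243e-04]]
```

View pics/ov_top.png

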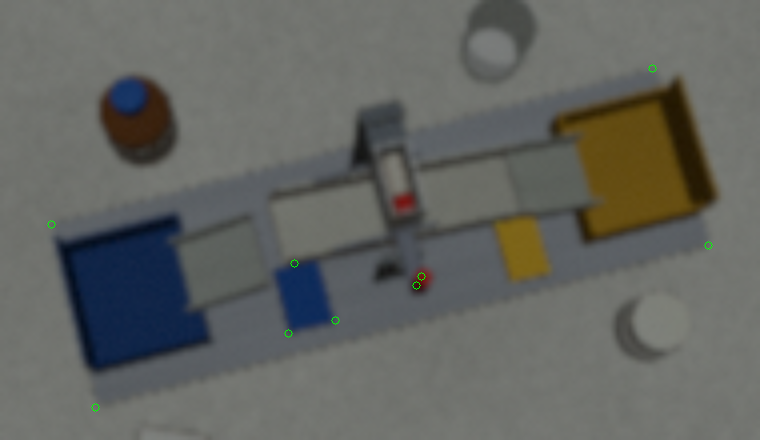

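View pics/ov_scene.png

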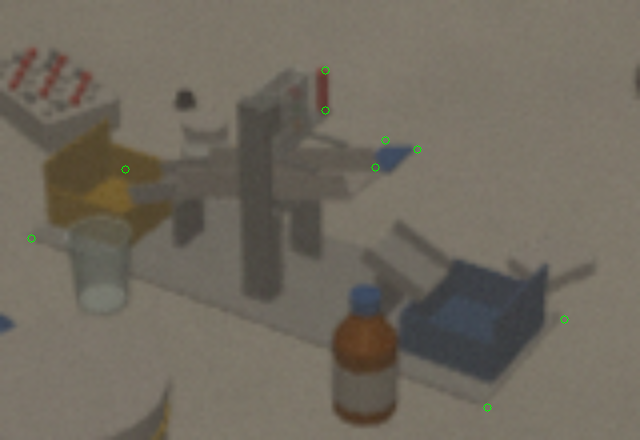

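```bash
cat >> h.py <<'E'
from scipy.spatial.transform import Rotation as Ro
TH=.2744;t0=np.array([.6131,-.0726])
S=np.array([[np.cos(TH),-np.sin(TH)],[np.sin(TH),np.cos(TH)]])
def w(x,y,z): return np.array([*(S@[x,y]+t0),z])
def s(P): return np.array([*(S.T@(np.array(P)[:2]-t0)),P[2]])
def rel(P):
    o=arm.observe();R=Ro.from_rotvec(o["ee_rot"]);return R.inv().apply(np.array(P)-o["position"]).round(4)
def relrot(sign=1):
    o=arm.observe();R=Ro.from_rotvec(o["ee_rot"])
    x=sign*np.array([*S[:,0],0]);z=np.array([0,0,-1.]);T=Ro.from_matrix(np.stack([x,np.cross(z,x),z],1))
    return (R.inv()*T).as_rotvec().round(4)
E
python3 - <<'E'
from h import *
print(Ro.from_rotvec(arm.observe()["ee_rot"]).as_matrix().round(3))
print(relrot(1),relrot(-1))
for p in [w(-.19,.085,.25),w(-.055,.085,.25),w(-.055,.085,.16)]: print(p,rel(p))
E
```

```text
[[ 0.437 -0.9   -0.001]
 [-0.9   -0.437  0.001]
 [-0.001  0.    -1.   ]]
[-9.0000e-04  1.2000e-03 -1.3935e+00] [1.3000e-03 9.0000e-04 1.7481e+00]
[ 0.40717589 -0.04226422  0.25      ] [-0.4088 -0.3479 -0.0234]
[ 0.53712526 -0.00568334  0.25      ] [-0.385  -0.4808 -0.0235]
[ 0.53712526 -0.00568334  0.16      ] [-0.3849 -0.4808  0.0665]
```

```bash
python3 -m pendant '[{"dp":[-0.01,-0.01,-0.03],"rotation":[0,0,-0.05],"fingers":1},{"dp":[-0.04,-0.03,-0.03],"rotation":[0,0,-0.15],"fingers":1},{"dp":[-0.08,-0.07,-0.03],"rotation":[0,0,-0.28],"fingers":1},{"dp":[-0.12,-0.1,-0.03],"rotation":[0,0,-0.41],"fingers":1},{"dp":[-0.16,-0.135,-0.03],"rotation":[0,0,-0.54],"fingers":1},{"dp":[-0.2,-0.17,-0.03],"rotation":[0,0,-0.67],"fingers":1},{"dp":[-0.24,-0.205,-0.03],"rotation":[0,0,-0.8],"fingers":1},{"dp":[-0.28,-0.24,-0.03],"rotation":[0,0,-0.93],"fingers":1},{"dp":[-0.32,-0.275,-0.03],"rotation":[0,0,-1.06],"fingers":1},{"dp":[-0.36,-0.305,-0.03],"rotation":[0,0,-1.19],"fingers":1},{"dp":[-0.39,-0.33,-0.03],"rotation":[0,0,-1.3],"fingers":1},{"dp":[-0.41,-0.348,-0.03],"rotation":[0,0,-1.3935],"fingers":1},{"dp":[-0.41,-0.348,-0.03],"rotation":[0,0,-1.3935],"fingers":1},{"dp":[-0.41,-0.348,-0.03],"rotation":[0,0,-1.3935],"fingers":1},{"dp":[-0.41,-0.348,-0.03],"rotation":[0,0,-1.3935],"fingers":1}]' 10
python3 - <<'E'
from h import *
o=arm.observe();print(o["joints"],s(o["position"]),relrot(1),o["width"])
for p in [w(-.055,.085,.25),w(-.055,.085,.15)]: print(p,rel(p))
E
```

```text
clock: 1.98
position: [0.4065, -0.0424, 0.2564]
ee_rot: [-3.112, -0.425, 0.002]
force: [-0.1, 0.6, -0.1]
width: 0.007
[ 0.4833137   0.09329662 -0.54066656  1.97716625  0.05304628  1.08615999
  0.19147529] [-0.19066409  0.08504928  0.25636949] [-0.0013  0.001  -0.0027] 0.007372515245173081
[ 0.53712526 -0.00568334  0.25      ] [ 0.1357 -0.0003  0.0062]
[ 0.53712526 -0.00568334  0.15      ] [ 0.1358 -0.0002  0.1062]
```

```bash
python3 -m pendant '[{"dp":[0.04,0,0],"rotation":[0,0,0],"fingers":1},{"dp":[0.085,0,0],"rotation":[0,0,0],"fingers":1},{"dp":[0.12,0,0.01],"rotation":[0,0,0],"fingers":1},{"dp":[0.136,0,0.03],"rotation":[0,0,0],"fingers":1},{"dp":[0.136,0,0.06],"rotation":[0,0,0],"fingers":1},{"dp":[0.136,0,0.09],"rotation":[0,0,0],"fingers":1},{"dp":[0.136,0,0.104],"rotation":[0,0,0],"fingers":1},{"dp":[0.136,0,0.104],"rotation":[0,0,0],"fingers":1},{"dp":[0.136,0,0.104],"rotation":[0,0,0],"fingers":1}]'
python3 - <<'E'
from h import *
o=arm.observe();print(s(o["position"]),o["force"])
for n,(x0,y0,x1,y1) in(("top",(180,130,370,240)),("scene",(170,130,330,260))):
    cv2.imwrite(f"pics/a_{n}.png",cv2.resize(arm.get_image(n)[y0:y1,x0:x1],None,fx=4,fy=4))
E
```

```text
clock: 3.1
position: [0.5381, -0.0059, 0.1533]
ee_rot: [-3.112, -0.425, -0.001]
force: [-0.2, 0.6, 0.3]
width: 0.003
[-0.054093    0.08450614  0.15331779] [-0.21183021  0.59715318  0.28615104]
```

View pics/a_scene.png

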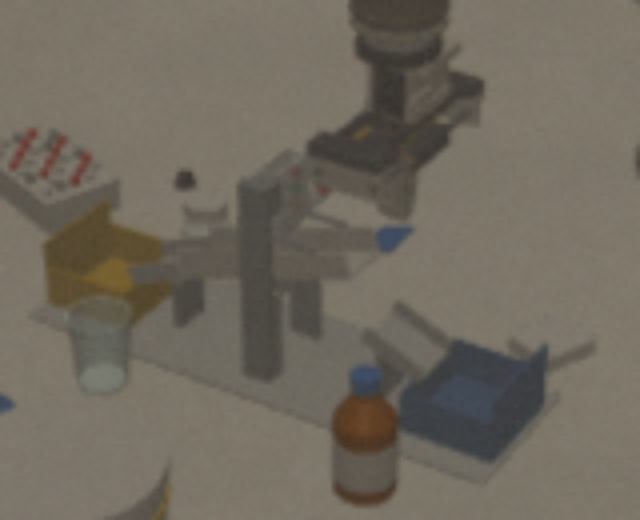

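View pics/a_top.png

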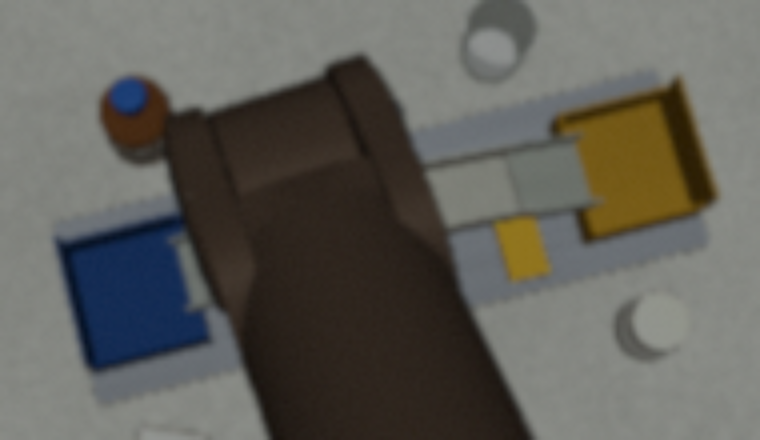

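The scene view shows the shut fingertips just above the blue pad (crop ≈(395,215), with the pad at (393,237)). The top view is hidden by the arm. Next I press.

```bash
python3 -m pendant '[{"dp":[0,0,0.008],"rotation":[0,0,0],"fingers":1},{"dp":[0,0,0.014],"rotation":[0,0,0],"fingers":1},{"dp":[0,0,0.02],"rotation":[0,0,0],"fingers":1},{"dp":[0,0,0.026],"rotation":[0,0,0],"fingers":1},{"dp":[0,0,0.032],"rotation":[0,0,0],"fingers":1},{"dp":[0,0,0.038],"rotation":[0,0,0],"fingers":1},{"dp":[0,0,0.044],"rotation":[0,0,0],"fingers":1},{"dp":[0,0,0.049],"rotation":[0,0,0],"fingers":1},{"dp":[0,0,0.054],"rotation":[0,0,0],"fingers":1},{"dp":[0,0,0.058],"rotation":[0,0,0],"fingers":1},{"dp":[0,0,0.062],"rotation":[0,0,0],"fingers":1},{"dp":[0,0,0.066],"rotation":[0,0,0],"fingers":1},{"dp":[0,0,0.066],"rotation":[0,0,0],"fingers":1}]'
python3 - <<'E'
from h import *
o=arm.observe();print(s(o["position"]),o["force"])
for n,(x0,y0,x1,y1) in(("top",(180,130,370,240)),("scene",(170,130,330,260))):
    cv2.imwrite(f"pics/b_{n}.png",cv2.resize(arm.get_image(n)[y0:y1,x0:x1],None,fx=4,fy=4))
E
```

```text
clock: 4.82
position: [0.538, -0.0058, 0.0871]
ee_rot: [-3.112, -0.425, -0.001]
force: [-0.2, 0.8, 0.3]
width: 0.004
[-0.05416523  0.08466139  0.08710153] [-0.24354506  0.81496591  0.28768483]
```

View pics/b_scene.png

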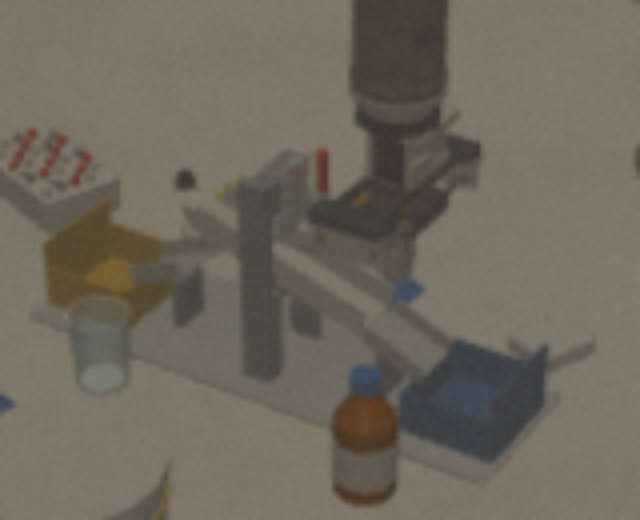

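The rocker now lies on the blue stop and lines up with the blue chute, with the blue pad down at crop (408,292). Next I lift and cross over to the yellow side of the post.

```bash
python3 -m pendant '[{"dp":[0,0,-0.03],"rotation":[0,0,0],"fingers":1},{"dp":[0,0,-0.075],"rotation":[0,0,0],"fingers":1},{"dp":[0,0,-0.12],"rotation":[0,0,0],"fingers":1},{"dp":[-0.005,0,-0.16],"rotation":[0,0,0],"fingers":1},{"dp":[-0.013,0.01,-0.168],"rotation":[0,0,0],"fingers":1},{"dp":[-0.013,0.05,-0.168],"rotation":[0,0,0],"fingers":1},{"dp":[-0.013,0.09,-0.168],"rotation":[0,0,0],"fingers":1},{"dp":[-0.013,0.12,-0.168],"rotation":[0,0,0],"fingers":1},{"dp":[-0.013,0.13,-0.168],"rotation":[0,0,0],"fingers":1},{"dp":[-0.013,0.13,-0.16],"rotation":[0,0,0],"fingers":1},{"dp":[-0.013,0.13,-0.13],"rotation":[0,0,0],"fingers":1},{"dp":[-0.013,0.13,-0.1],"rotation":[0,0,0],"fingers":1},{"dp":[-0.013,0.13,-0.083],"rotation":[0,0,0],"fingers":1},{"dp":[-0.013,0.13,-0.083],"rotation":[0,0,0],"fingers":1},{"dp":[-0.013,0.13,-0.083],"rotation":[0,0,0],"fingers":1}]'
python3 - <<'E'
from h import *
o=arm.observe();print(s(o["position"]),o["force"],relrot())
for n,(x0,y0,x1,y1) in(("top",(180,130,370,240)),("scene",(170,130,330,260))):
    cv2.imwrite(f"pics/c_{n}.png",cv2.resize(arm.get_image(n)[y0:y1,x0:x1],None,fx=4,fy=4))
E
```

```text
clock: 6.8
position: [0.5612, -0.1341, 0.1713]
ee_rot: [-3.112, -0.426, -0.004]
force: [0.3, 0.1, 0.5]
width: 0.007
[-0.06665172 -0.04507838  0.17131631] [0.33374765 0.13022742 0.53858253] [-0.0003 -0.0023 -0.0023]
```

View pics/c_scene.png

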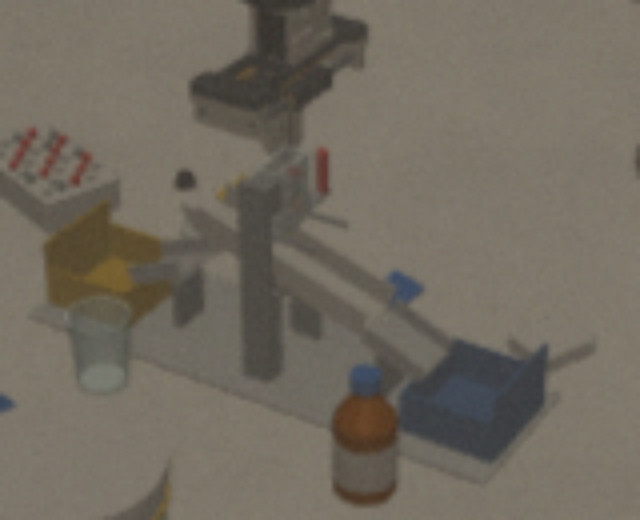

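View pics/c_top.png

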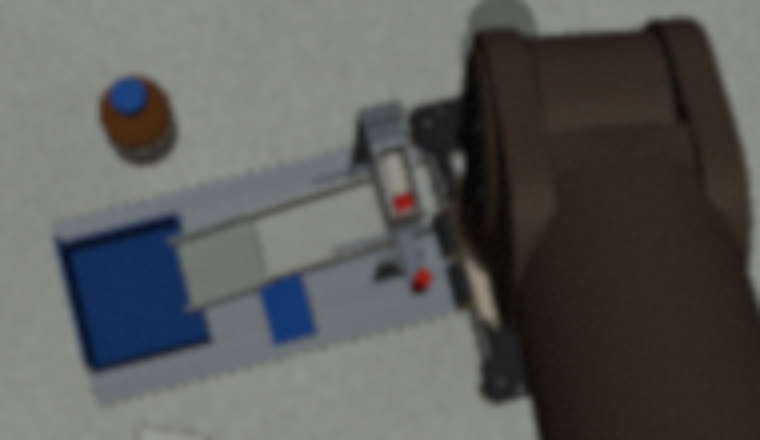

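The rocker has stayed on blue. The post is upright at top-crop (422,278), with the fingers on its yellow side. Next I push towards blue.

```bash
python3 -m pendant '[{"dp":[0,-0.012,0],"rotation":[0,0,0],"fingers":1},{"dp":[0,-0.02,0],"rotation":[0,0,0],"fingers":1},{"dp":[0,-0.026,0],"rotation":[0,0,0],"fingers":1},{"dp":[0,-0.032,0],"rotation":[0,0,0],"fingers":1},{"dp":[0,-0.038,0],"rotation":[0,0,0],"fingers":1},{"dp":[0,-0.043,0],"rotation":[0,0,0],"fingers":1},{"dp":[0,-0.048,0],"rotation":[0,0,0],"fingers":1},{"dp":[0,-0.052,0],"rotation":[0,0,0],"fingers":1},{"dp":[0,-0.056,0],"rotation":[0,0,0],"fingers":1},{"dp":[0,-0.058,0],"rotation":[0,0,0],"fingers":1},{"dp":[0,-0.058,0],"rotation":[0,0,0],"fingers":1}]'
python3 - <<'E'
from h import *
o=arm.observe();print(s(o["position"]),o["force"],relrot())
for n,(x0,y0,x1,y1) in(("top",(180,130,370,240)),("scene",(170,130,330,260))):
    cv2.imwrite(f"pics/d_{n}.png",cv2.resize(arm.get_image(n)[y0:y1,x0:x1],None,fx=4,fy=4))
E
```

```text
clock: 8.28
position: [0.5462, -0.0803, 0.1716]
ee_rot: [3.111, 0.423, 0.006]
force: [2.0, -5.9, 0.1]
width: 0.008
[-0.06648228  0.01067966  0.17161531] [ 2.02806429 -5.8795806   0.05371934] [ 0.0025 -0.0032 -0.0043]
```

View pics/d_scene.png

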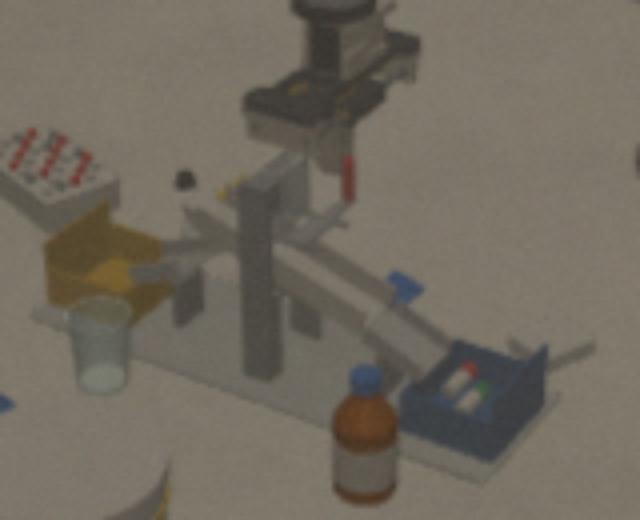

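View pics/d_top.png

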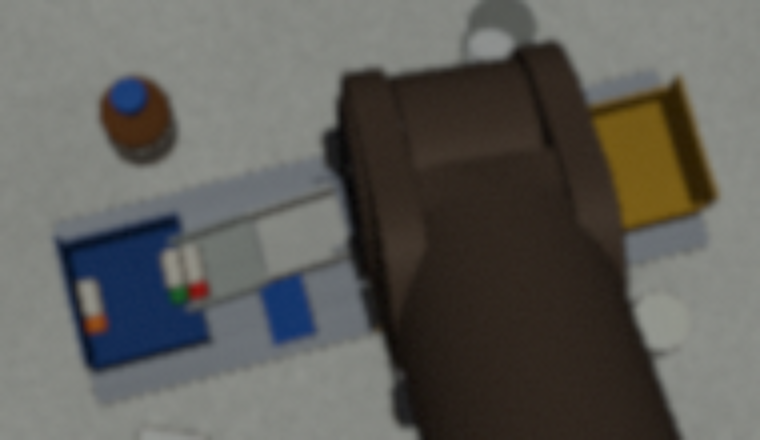

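All three vials are out of the hopper. Orange is in the blue tray, and green and red are just rolling off the chute. The 6 N on the tool suggests the stop; I'll press slightly more to confirm.

```bash
python3 -m pendant '[{"dp":[0,-0.004,0],"rotation":[0,0,0],"fingers":1},{"dp":[0,-0.005,0],"rotation":[0,0,0],"fingers":1},{"dp":[0,-0.005,0],"rotation":[0,0,0],"fingers":1},{"dp":[0,-0.005,0],"rotation":[0,0,0],"fingers":1}]'
python3 - <<'E'
from h import *
o=arm.observe();print(s(o["position"]),o["force"],relrot())
E
```

```text
clock: 8.88
position: [0.5461, -0.0799, 0.1718]
ee_rot: [3.107, 0.416, 0.008]
force: [6.1, -13.5, -2.2]
width: 0.005
[-0.0664979   0.0111313   0.17175423] [  6.11235812 -13.53624239  -2.20617895] [ 0.0073 -0.0043 -0.0083]
```

Force rose to 15 N with only 0.4 mm of motion, so this is the end stop. I back off along −y, then raise and retreat.

```bash
python3 -m pendant '[{"dp":[0,0.006,0],"rotation":[0,0,0],"fingers":1},{"dp":[0,0.02,0],"rotation":[0,0,0],"fingers":1},{"dp":[0,0.035,0],"rotation":[0,0,0],"fingers":1},{"dp":[0,0.04,-0.02],"rotation":[0,0,0],"fingers":1},{"dp":[0,0.04,-0.06],"rotation":[0,0,0],"fingers":1},{"dp":[-0.02,0.04,-0.09],"rotation":[0,0,0],"fingers":1},{"dp":[-0.06,0.06,-0.1],"rotation":[0,0,0],"fingers":1},{"dp":[-0.08,0.1,-0.1],"rotation":[0,0,0],"fingers":1},{"dp":[-0.1,0.14,-0.1],"rotation":[0,0,0],"fingers":1},{"dp":[-0.12,0.18,-0.1],"rotation":[0,0,0],"fingers":1},{"dp":[-0.13,0.22,-0.1],"rotation":[0,0,0],"fingers":1},{"dp":[-0.14,0.25,-0.1],"rotation":[0,0,0],"fingers":1},{"dp":[-0.14,0.25,-0.1],"rotation":[0,0,0],"fingers":1},{"dp":[-0.14,0.25,-0.1],"rotation":[0,0,0],"fingers":1}]'
python3 - <<'E'
from h import *
o=arm.observe();print(s(o["position"]),o["force"],o["dq"].round(3))
for n,(x0,y0,x1,y1) in(("top",(180,130,370,240)),("scene",(170,130,330,260))):
    f=arm.get_image(n);cv2.imwrite(f"pics/e_full_{n}.png",f)
    cv2.imwrite(f"pics/e_{n}.png",cv2.resize(f[y0:y1,x0:x1],None,fx=4,fy=4))
print(proj("top",[w(-.065,.028,.192),w(-.049,.091,.081)]))
h=cv2.cvtColor(cv2.imread("pics/e_full_top.png"),cv2.COLOR_BGR2HSV)
for lo,hi in(((100,110,60),(130,255,255)),((0,150,60),(6,255,255))):
    k,l,st,c=cv2.connectedComponentsWithStats(cv2.inRange(h,lo,hi))
    for i in range(1,k):
        if st[i,4]>4 and 170<c[i,0]<370 and 130<c[i,1]<260: print(st[i],c[i].round(1))
E
```

```text
clock: 10.62
position: [0.4762, -0.3568, 0.2728]
ee_rot: [3.108, 0.417, 0.008]
force: [0.9, 1.1, 1.0]
width: 0.003
[-0.20878178 -0.23649056  0.27275563] [0.87454349 1.14092739 0.96060317] [-0.016 -0.011 -0.012  0.009  0.002 -0.002 -0.002]
[[274.80554863 201.33007542]
 [250.54723452 206.98630526]]
[208 150   9   8  56] [211.8 153.4]
[198 186  34  35 512] [215.8 203.3]
[245 199  14  17 161] [251.5 207. ]
[274 200   3   4   9] [275.2 201.9]
[212 208   4   2   7] [213.3 208.4]
```

View pics/e_scene.png

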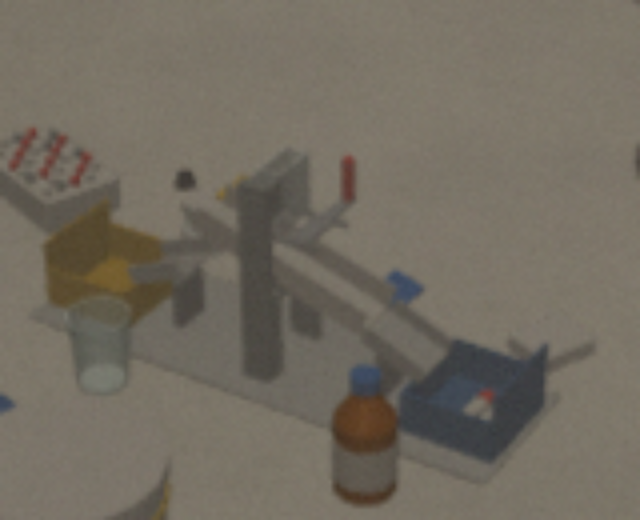

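View pics/e_top.png

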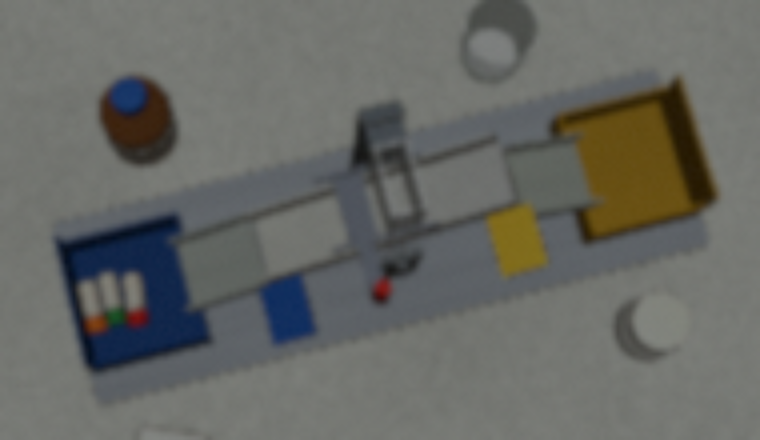

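View pics/e_full_top.png

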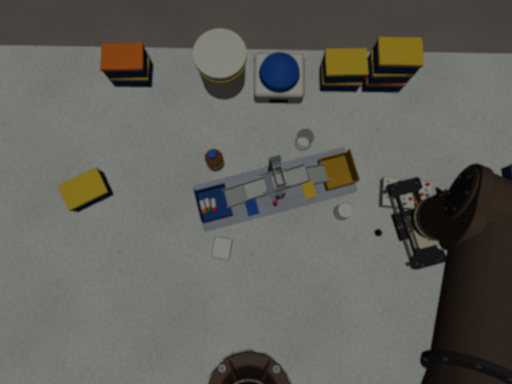

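All three vials (orange, green, red) lie in the blue tray at top-crop (95–135, 300). The post is at (275.2, 201.9), against (274.8, 201.3) predicted for fully open. The pad is where it should be at the blue stop, and the hopper and yellow tray are empty.

```bash
python3 -m pendant '[{"dp":[0,0,0],"rotation":[0,0,0],"fingers":1},{"dp":[0,0,0],"rotation":[0,0,0],"fingers":1}]'; python3 -c "
from cell import arm
print(arm.observe()['dq'].round(3)); print(arm.sign_off())"
```

```text
clock: 10.98
position: [0.4768, -0.3555, 0.2733]
ee_rot: [3.107, 0.42, 0.009]
force: [0.5, -0.5, 0.9]
width: 0.005
[ 0.004  0.002  0.005 -0.     0.003  0.001  0.001]
the job is handed in; nothing more can be done
None
```

The job is done and handed in at about 11 s: all three vials ran down the chute into the blue tray. I pressed the blue pad down with the shut fingertips until the rocker tipped over to the blue side. I then pushed the red post towards the blue tray until it stopped, and backed the arm well clear.

**Last checks:**
- **Vials:** all three lie in the blue tray. The hopper and the yellow tray are empty.
- **Rocker:** the blue pad is within about 1 pixel of its predicted position at the blue stop.
- **Slide:** the post is within about 1 pixel of the fully open position. At the end of the push the force rose to about 15 N with under 0.5 mm of movement. The fingertip position alone puts the post about 1–2 mm short of 28 mm, which is within the calibration error.
- **Other items:** the bystanders look unmoved in the pictures, and the arm was at rest touching nothing when I handed in.

No check failed.

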